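# Latch the welding-rod dry box

## Task

Keep the welding rods dry: swing the rod box's drop-front door up against its gasket, then bring the wire bail down over the keeper on the door and draw it in under the claw, and press the red lever down until it is fully home, so that the door is pulled tight. Do it without forcing anything, and leave the other things on the bench and on the box where they are.

Things in the scene. Friction and masses are not known exactly. Their poses are not given: they have to be found in the camera images.
- case: green steel welding-rod box, fixed to the bench: 200 deep (x), 260 wide (y), 130 high, open in front (-x, to the robot). Origin: centre of its underside; x from front to back, y left, z up: 'box x, z' below are mm in this frame. Latch on top, middle of the front half; a cup and a nozzle stand near the rear corners. Over 45 N of push on box, door or latch damages them
- door (a joint): drop-front door, green plate 260 wide, 128 high, 8 thick, hinged along its lower edge (axis along y at box x -112, z 12, mid-thickness); rad, 0 = pulled fully tight, grows as its top leans out to the robot; starts 0.30 to 0.55. Stiff hinge: stays where left, 3 to 6 N at its top moves it. At about 0.038 it meets the rubber gasket, then about 3 N more per 0.001 rad
- door_edge (a point): middle of the door's top outer edge, 128 above the hinge axis. Here the steel keeper is mounted, 30 wide, sticking out to 25 from the plate's middle plane, so push the door clear of it, e.g. 80 to its left; axes as the door
- keeper (a point): the keeper's notch, on the door: the bail bar's axis lies here once seated (door 0: box x -120.5, z 148; axes as the door, x inwards). A flat ledge lies 2.5 below it, reaching 16 outwards (-x); a claw plate 26 wide rises from the ledge, leaning out over the notch by 0.42 rad. The bar is set down on the ledge outside the claw, then drawn in (+x) under it
- claw_tip (a point): outer upper edge of the keeper's claw plate (8 above and 1 outside the notch point): a bar coming down must pass outside it
- lever_axis (a point): axis of the lever (along y): box x -70, y 0, z 148
- lever (a joint): red toggle lever on the box top, bar 18 wide, 6 thick, reaching 87 from its axis; rad, 0 = flat, pointing to +x, fully home on its stop; grows as raised, 1.5 = open stop; starts 1.30 to 1.50 (nearly upright). Stays where left (0.10 N m). With the bail hooked it takes 3 to 12 N at 65 from the axis, hardest from 0.7 to 0.3, goes over centre near 0.1, then stays shut
- lever_tip (a point): on the lever's upper face (the face to press on), 75 from the axis
- bail_pivot (a point): the bail's pivot on the lever, 22 from the lever axis, at angle (lever - 0.08) above +x as seen from that axis
- bail (a joint): wire bail: two 5 mm arms 42 apart and a 5 mm cross bar, pointing from its pivot to the front; rad; its rise above level is bail - lever + 0.02. Starts raised by 0.35 to 0.8. Stiff pivot: it stays where put and rides up as the lever is lowered, unless its bar is first drawn in under the claw
- bail_bar (a point): middle of the bail's cross bar, 72 from its pivot (on the bar's axis). Drawing the bar in moves the lever down with it, at about 6 to 16 N (more if it is also pressed hard onto the ledge), until it stops under the claw with the lever near 0.9 and the force climbs; it then stays there
- bail_tab (a point): on the upper face of the bail's thumb tab, 21 outside the bar. Tab 26 wide: a flange reaching 32 outwards from the bar, 0.32 rad higher than the arms (about level once the bar lies on the ledge), upper face 2.5 above the bar's axis; and a rib 3 thick standing 19 up from that axis, square to the flange, outer face 10 outside the bar. Press the flange down, push the rib in
- tips: copper-coloured open cup, 48 across, 40 high, on the box top, left rear corner; origin under its centre
- nozzle: brass nozzle, 28 across, 50 high, on the box top, right rear corner; origin under its centre
- spray: blue spray can, 60 across, 160 high, on the bench to one side of the box; origin under its centre
- grate: dark slotted fixture plate, 150 by 120 by 20, on the bench to one side of the box; origin under its centre
- square: red L-shaped magnet square, 70 by 70 by 18, on the bench; origin under its long leg's centre
- hammer: chipping hammer lying on the bench; origin under it
- brush: wire brush lying on the bench; origin under it

How it is judged:
By the outcome, as a careful person would: the job done as asked, in the order asked, and still so for the second after the job is handed in, with the robot touching nothing.
It also fails if it takes over 56 s, if anything falls off the work surface, if the arm or the gripper's body presses on something with over 40 N, if the wrist force passes 120 N, or if a joint passes its speed limit or range.

## Robot

A 6-joint arm with a two-finger parallel gripper is mounted at the origin on the work surface. World frame = base frame: x ahead of the robot, y to its left, z up, the work surface at z = 0. Lengths are in m, angles in rad, forces in N, time in s.
With the tool pointing down it reaches from about 0.35 to 0.775 m from the base axis. Payload 7.3 kg.
Tool frame: the origin (TCP) lies at the centre of the arm's flange, where the gripper is bolted on; the fingertips stand 178 mm ahead of it and the grasp point (between the pads) lies 159 mm ahead of it (tip_extent is the distance from the TCP to the fingertips, in m); z points along the fingers, y is the line along which they close (so a half turn about z gives the same grasp; the last joint's range is limited). The gripper opens to 92 mm and grips with 3 to 60 N. Pads are 19 mm wide; open, the fingers measure 130 mm over their backs; the gripper's body (75 mm by 190 mm) begins 47 mm behind the grasp point.
Start: joints at [0.958, 0.342, 1.524, -0, 1.275, -0.146], TCP at [0.236, 0.469, 0.405] pointing down, gripper open.
Joint ranges: [-2.53, 2.53], [-0.77, 2.02], [0.04, 2.7], [-1, 4.14], [0.28, 2.66], [-3.11, 3.11]. Speed limits (rad/s): [2.57, 2.57, 3.14, 3.14, 3.14, 3.14].

## Interface

Orientations are given as [roll, pitch, yaw] about the fixed x, y, z axes, in that order (R = Rz(yaw) Ry(pitch) Rx(roll)).
In Python, from cell import * gives the robot as it stands.
- The arm moves only by the tool arm_command, never from a script. Its arguments are lists of equal length, an entry for each row: "xyz": the shift along the world's x, y, z in mm, a list of three; "spin": the turn about the world's z in degrees. In form: {"xyz": [[tx, ty, tz], ...], "spin": [spin, ...]}. A call has 1 to 20 rows; each row shifts and turns the commanded pose from where the row before left it; what a row does not reach is not made up. A row lasts 1/10 s, in which the tool goes at most 50 mm and 8.59 degrees, less where a joint would pass 70% of its speed; a pose out of reach is approached as far as the arm can. A call with a gripper value outside its range is refused whole. "jaw" is the opening, from -1 (shut) to 1 (fully open), set as the call begins (left out, the last holds). The fingers move at their own pace and stop on an object; "squeeze" is the grip in N (left out, the last holds). Time passes only in rows, so rows that do not move let the fingers close. It gives the time, the measured TCP pose, the force, the opening and the grip force at its end, in the units of the state.
- observe(): the state, without advancing time (a new reading comes with each control period).
- read_camera(name): name is "side" or "top"; returns a dict with "img" (384x512x3 uint8, red, green, blue), "depth" (384x512 float32, m along the optical axis (not along the pixel's ray), 0 where there is no reading), "fx", "fy", "cx", "cy" (pixels), "dist_coeffs" ([k1, k2, p1, p2, k3] as OpenCV has them; the pictures are not rectified), "world_from_camera" (4x4, takes a point from camera to world coordinates). Camera axes: x right, y up, looking along -z (the intrinsics and any distortion apply to the point x, -y, -z); pixel columns grow to the right and rows downward; lengths in m; the calibration is good to about 2 mm. A picture is of the moment at which its call begins.
- hand_in(): hands the job in; it is judged then, once.
The state is a dict: "time": time; "qpos": joint angles; "qvel": joint speeds; "joint_efforts": joint torques, N m; "tool_pos": TCP position; "tool_rot": TCP orientation; "contact_force": force on the tool from outside, world axes, zero at the start; "torque": the same for the moment, N m; "opening": finger opening in m; "grip_force": force on a finger pad.
Only numpy, scipy, OpenCV 4.12 (cv2) and the standard library are available. Lean on these libraries where they do the work, as an engineer would, in place of code of your own. Each camera call takes 0.05 s, during which the arm holds its last target. There are 200 camera calls.

## Working session

There is one attempt and no reset: what is moved stays moved. The work goes in short steps, Python scripts to look and compute and a tool call to move; the robot and the scene stay as the last step left them, time stands still between calls to the robot, and variables do not carry over. Pictures are saved under pics/ and viewed, at most 10 in all, crops included, and the job is handed in when it is done.

Besides the shell and the picture viewer there is one more tool, called after ">>>" in YAML: its name, and indented under it one key for each argument. arm_command: Moves the arm, as the interface text tells. Its arguments: {"type":"object","properties":{"xyz":{"type":"array","items":{"type":"array","items":{"type":"number"}}},"spin":{"type":"array","items":{"type":"number"}},"jaw":{"type":"number"},"squeeze":{"type":"number"}},"required":["xyz","spin"]}

```bash
mkdir -p pics; ls
python3 - <<'E'
from cell import *
import cv2,numpy as np
s=observe();print({k:np.round(v,3).tolist() for k,v in s.items()})
for n in("side","top"):
    c=read_camera(n);cv2.imwrite(f"pics/{n}0.png",c["img"][:,:,::-1])
    print(n,c["fx"],c["fy"],c["cx"],c["cy"],c["dist_coeffs"]);print(np.round(c["world_from_camera"],3))
    np.savez(f"{n}0.npz",**c)
E
```

```text
pics
{'time': 0.0, 'qpos': [0.958, 0.343, 1.525, -0.0, 1.275, -0.146], 'qvel': [0.001, 0.001, 0.001, 0.0, -0.0, 0.0], 'joint_efforts': [-0.0, -43.124, -24.422, 0.072, 0.056, -0.0], 'tool_pos': [0.236, 0.469, 0.404], 'tool_rot': [-3.14, -0.0, 2.675], 'contact_force': [-1.268, 0.366, 0.615], 'torque': [0.056, -0.016, -0.035], 'grip_force': 0.0, 'opening': 0.092}
side 358.53866547448223 358.53866547448223 254.65999697321038 190.56046215142055 [0.0357831 0.        0.        0.        0.       ]
[[ 0.983  0.128 -0.134  0.367]
 [-0.185  0.625 -0.758 -0.765]
 [-0.013  0.77   0.638  0.77 ]
 [ 0.     0.     0.     1.   ]]
top 392.1493987953182 392.1493987953182 258.51864208239573 193.04931839571546 [-0.02908188  0.          0.          0.          0.        ]
[[ 0.008  0.989 -0.15   0.343]
 [-1.     0.012  0.021  0.017]
 [ 0.022  0.15   0.988  1.208]
 [ 0.     0.     0.     1.   ]]
```

View pics/side0.png

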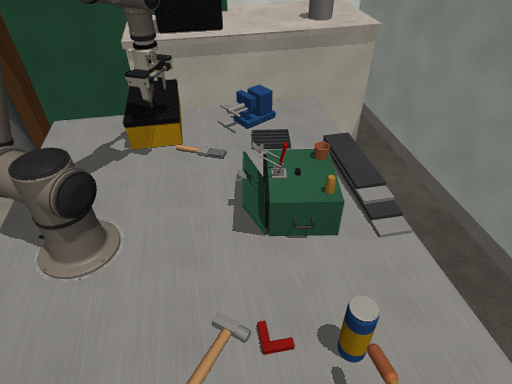

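View pics/top0.png

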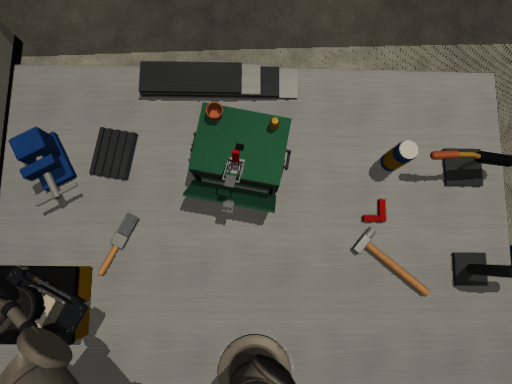

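The box is seen in both pictures: in top its centre is near (240,148), turned by about -0.2 rad. The door leans out near row 195, the red lever is at (236,155) and the bail at (230,175-208). Next I fit these from the depth.

```bash
cat > h.py <<'E'
import cv2,numpy as np
def cloud(c):
    K=np.array([[c["fx"],0,c["cx"]],[0,c["fy"],c["cy"]],[0,0,1.]])
    h,w=c["depth"].shape
    u,v=np.meshgrid(np.arange(w),np.arange(h))
    n=cv2.undistortPoints(np.stack([u,v],-1).reshape(-1,1,2).astype(float),K,np.array(c["dist_coeffs"])).reshape(h,w,2)
    d=c["depth"];P=np.stack([n[...,0]*d,-n[...,1]*d,-d],-1)
    T=c["world_from_camera"];return P@T[:3,:3].T+T[:3,3]
def proj(c,X):
    K=np.array([[c["fx"],0,c["cx"]],[0,c["fy"],c["cy"]],[0,0,1.]])
    T=np.linalg.inv(c["world_from_camera"]);p=np.atleast_2d(X)@T[:3,:3].T+T[:3,3]
    p=p*[1,-1,-1];return cv2.projectPoints(p,np.zeros(3),np.zeros(3),K,np.array(c["dist_coeffs"]))[0].reshape(-1,2)
E
python3 - <<'E'
from h import *
for n in("side","top"):
    c=dict(np.load(n+"0.npz"));P=cloud(c);I=c["img"].astype(int)
    ok=c["depth"]>0
    reg=ok&(P[...,0]>.3)&(P[...,0]<.85)&(abs(P[...,1])<.35)
    g=reg&(I[...,1]>I[...,0]*1.3)&(I[...,1]>I[...,2]*1.1)
    z=P[...,2]
    t=g&(z>.12)&(z<.14)
    q=P[t];print(n,g.sum(),t.sum(),"ztop",np.median(q[:,2]),q[:,2].std())
    print(" table z",np.median(z[reg&(z<.03)]))
    r=cv2.minAreaRect((q[:,:2]*1000).astype(np.float32));print(" rect",r, cv2.boxPoints(r).tolist())
E
```

```text
side 6527 3311 ztop 0.1301328444829326 0.0022590024076257417
 table z 0.0005470182756270869
 rect ((613.6212768554688, 54.45411682128906), (267.3388671875, 276.7983093261719), 79.89339447021484) [[453.9133605957031, -52.85484313964844], [726.41650390625, -101.42747497558594], [773.3292236328125, 161.76307678222656], [500.8260498046875, 210.33570861816406]]
top 7217 5727 ztop 0.128082307525184 0.002216089636388179
 table z -0.00148038738153633
 rect ((612.500244140625, 54.76582336425781), (260.2035827636719, 277.97222900390625), 80.16252899169922) [[453.329345703125, -49.67668151855469], [727.21435546875, -97.16932678222656], [771.671142578125, 159.2083282470703], [497.7861328125, 206.7009735107422]]
```

```bash
cat > fit.py <<'E'
from h import *
from scipy.optimize import minimize
def boxpts(P,x0,y0,a):
    c,s=np.cos(a),np.sin(a);d=P-[x0,y0,0]
    return np.stack([d[...,0]*c+d[...,1]*s,-d[...,0]*s+d[...,1]*c,d[...,2]],-1)
def w(B,x0,y0,a):
    B=np.asarray(B,float);c,s=np.cos(a),np.sin(a)
    return np.stack([x0+B[...,0]*c-B[...,1]*s,y0+B[...,0]*s+B[...,1]*c,B[...,2]],-1)
E
python3 - <<'E'
from fit import *
x0,y0,a=.651,.048,-.174
for n in("side","top"):
    c=dict(np.load(n+"0.npz"));P=cloud(c);I=c["img"].astype(int);z=P[...,2]
    g=(c["depth"]>0)&(I[...,1]>I[...,0]*1.3)&(I[...,1]>I[...,2]*1.1)&(z>.12)&(z<.14)&(abs(P[...,0]-.65)<.25)&(abs(P[...,1]-.05)<.25)
    B=boxpts(P,x0,y0,a)[g]*1000
    def edge(k,sg,lo,hi):
        o=1-k;r=[]
        for b in np.arange(lo,hi,6):
            m=(B[:,o]>=b)&(B[:,o]<b+6)&(B[:,0]>-95)
            if m.sum()>3:r.append((b+3,(sg*B[m,k]).max()*sg))
        r=np.array(r);p=np.polyfit(r[:,0],r[:,1],1);e=r[:,1]-np.polyval(p,r[:,0]);k2=abs(e)<3
        p=np.polyfit(r[k2,0],r[k2,1],1);return np.round([p[0],p[1],k2.sum(),e.std()],3)
    print(n,"rear",edge(0,1,-110,110),"left",edge(1,1,-80,80),"right",edge(1,-1,-80,80))
    R=boxpts(P,x0,y0,a)*1000
    near=(c["depth"]>0)&(abs(R[...,0])<200)&(abs(R[...,1])<140)
    red=near&(I[...,0]>1.8*I[...,1])&(I[...,0]>1.8*I[...,2])&(abs(R[...,1])<50)&(R[...,0]<30)
    q=R[red];print(" red",len(q));print(np.round(q[np.argsort(q[:,2])],0).tolist()[::max(1,len(q)//25)])
    gr=near&(R[...,0]<-104)&(R[...,2]>15)&(I[...,1]>I[...,0]*1.3)
    q=R[gr];q=q[abs(q[:,1])>40];print(" door",len(q),"zmax",np.percentile(q[:,2],[95,98,100]));
    for b in range(20,150,12):
        m=(q[:,2]>=b)&(q[:,2]<b+12)
        if m.sum()>3:print("  ",b,np.round([q[m,2].mean(),q[m,0].min(),np.median(q[m,0]),q[m,0].max()],1))
    br=near&~gr&(abs(R[...,1])<35)&(R[...,2]>134)&~red&(R[...,0]<-10)
    q=R[br];print(" metal",len(q),np.round(q[np.argsort(q[:,0])],0).tolist()[::max(1,len(q)//40)])
E
```

```text
side rear [-9.0000e-03  9.8055e+01  2.6000e+01  7.6190e+00] left [-1.738 60.838  1.    19.802] right [ 1.00000e-03 -1.31137e+02  2.70000e+01  8.76000e-01]
 red 73
[[-67.0, -8.0, 170.0], [-62.0, -8.0, 173.0], [-65.0, -9.0, 178.0], [-65.0, -8.0, 180.0], [-62.0, -7.0, 183.0], [-65.0, -5.0, 185.0], [-62.0, -10.0, 188.0], [-62.0, -8.0, 190.0], [-57.0, -7.0, 193.0], [-62.0, -9.0, 194.0], [-60.0, -9.0, 195.0], [-57.0, -10.0, 198.0], [-57.0, -10.0, 202.0], [-57.0, -9.0, 205.0], [-60.0, -5.0, 206.0], [-54.0, -7.0, 206.0], [-57.0, -9.0, 208.0], [-58.0, -10.0, 212.0], [-52.0, -8.0, 214.0], [-57.0, 0.0, 215.0], [-57.0, 3.0, 217.0], [-55.0, -9.0, 218.0], [-57.0, 4.0, 220.0], [-49.0, -8.0, 224.0], [-55.0, -9.0, 224.0], [-52.0, -8.0, 227.0], [-47.0, -10.0, 228.0], [-57.0, 0.0, 229.0], [-57.0, 3.0, 230.0], [-57.0, 8.0, 230.0], [-55.0, -3.0, 231.0], [-53.0, -9.0, 231.0], [-49.0, -0.0, 232.0], [-54.0, 10.0, 232.0], [-49.0, 3.0, 233.0], [-50.0, -7.0, 233.0], [-53.0, -10.0, 235.0]]
 door 906 zmax [124.90370656 126.15663025 128.17412098]
   20 [  25.5 -122.5 -114.3 -109.7]
   32 [  37.6 -131.  -121.  -10
[... 2808 characters left out ...]
.0, -20.0, 208.0], [-120.0, -2.0, 225.0], [-118.0, -22.0, 209.0], [-117.0, 18.0, 203.0], [-114.0, 19.0, 201.0], [-108.0, 23.0, 196.0], [-102.0, 22.0, 193.0], [-95.0, -22.0, 190.0], [-89.0, -21.0, 184.0], [-86.0, -11.0, 150.0], [-84.0, 11.0, 159.0], [-79.0, -22.0, 179.0], [-78.0, -4.0, 147.0], [-76.0, 23.0, 178.0], [-75.0, 5.0, 151.0], [-74.0, -14.0, 148.0], [-73.0, 13.0, 158.0], [-72.0, -8.0, 147.0], [-71.0, 5.0, 169.0], [-70.0, -0.0, 168.0], [-69.0, 2.0, 175.0], [-67.0, -17.0, 171.0], [-66.0, 22.0, 169.0], [-64.0, 14.0, 169.0], [-54.0, 18.0, 136.0], [-20.0, -4.0, 134.0], [-17.0, 5.0, 139.0], [-15.0, 3.0, 142.0], [-12.0, -8.0, 139.0]]<stdin>:13: RankWarning: Polyfit may be poorly conditioned
```

Run:
```python
import cv2
s=cv2.imread("pics/side0.png")[130:245,225:360];t=cv2.imread("pics/top0.png")[90:225,175:305]
s=cv2.resize(s,None,fx=4,fy=4,interpolation=cv2.INTER_CUBIC)[:460,:400];t=cv2.resize(t,None,fx=3,fy=3,interpolation=cv2.INTER_CUBIC)
import numpy as np
o=np.zeros((460,800,3),np.uint8);o[:,:400]=s;o[:405,400:790]=t;cv2.imwrite("pics/crop0.png",o)
```

```text
(no output)
```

View pics/crop0.png

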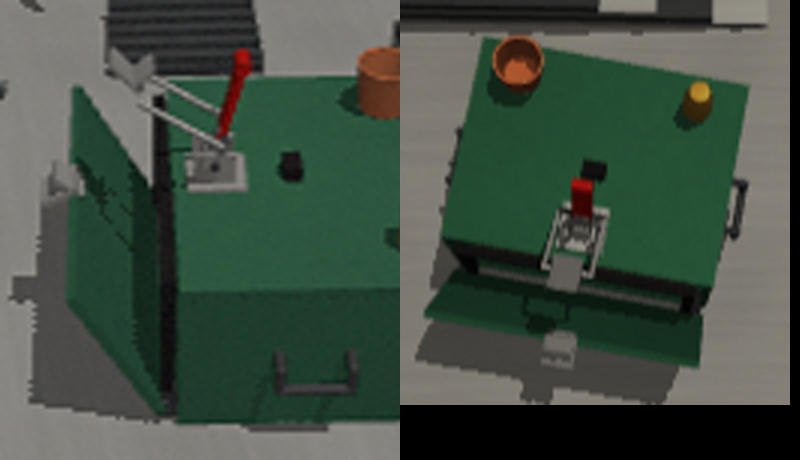

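Box frame fit: origin about (0.6505, 0.048), yaw -0.172; door about 0.50, lever about 1.38, bail raised about 0.6. First I move in front of the door's left part with the jaws shut and the closing line along box x.

>>> arm_command:
  xyz:
    - [18,-25.4,0]
    - [18,-25.4,0]
    - [18,-25.4,0]
    - [18,-25.4,0]
    - [18,-25.4,0]
    - [18,-25.4,0]
    - [18,-25.4,0]
    - [18,-25.4,0]
    - [18,-25.4,0]
    - [18,-25.4,0]
    - [18,-25.4,0]
    - [18,-25.4,0]
    - [0,0,-22]
    - [0,0,-22]
    - [0,0,-22]
    - [0,0,-22]
    - [0,0,-22]
    - [0,0,-22]
  spin: [-6.1,-6.1,-6.1,-6.1,-6.1,-6.1,-6.1,-6.1,-6.1,-6.1,-6.1,-6.1,0,0,0,0,0,0]
  jaw: -1

```text
time: 1.9
tool_pos: [0.4521, 0.164, 0.2717]
tool_rot: [-3.141, 0.0, 1.397]
contact_force: [-0.3, -0.1, -0.3]
opening: 0.0002
grip_force: 0.0
```

>>> arm_command:
  xyz:
    - [4.93,-0.86,0]
    - [4.93,-0.86,0]
    - [4.93,-0.86,0]
    - [4.93,-0.86,0]
    - [4.93,-0.86,0]
    - [4.93,-0.86,0]
    - [4.93,-0.86,0]
    - [4.93,-0.86,0]
    - [4.93,-0.86,0]
    - [4.93,-0.86,0]
    - [4.93,-0.86,0]
    - [4.93,-0.86,0]
  spin: [0,0,0,0,0,0,0,0,0,0,0,0]

```text
time: 3.1
tool_pos: [0.511, 0.1539, 0.2735]
tool_rot: [-3.14, -0.0, 1.397]
contact_force: [-6.3, 0.8, 4.5]
opening: 0.0004
grip_force: 3.0
```

>>> arm_command:
  xyz:
    - [2,-0.35,0]
    - [2,-0.35,0]
    - [2,-0.35,0]
    - [2,-0.35,0]
    - [2,-0.35,0]
  spin: [0,0,0,0,0]

```text
time: 3.6
tool_pos: [0.5214, 0.152, 0.2731]
tool_rot: [-3.142, -0.0, 1.397]
contact_force: [-4.6, -0.0, 4.2]
opening: 0.0003
grip_force: 2.4
```

>>> arm_command:
  xyz:
    - [1,-0.17,0]
    - [1,-0.17,0]
  spin: [0,0]

```text
time: 3.8
tool_pos: [0.5235, 0.1516, 0.2728]
tool_rot: [-3.142, -0.0, 1.397]
contact_force: [-3.5, 1.2, 3.5]
opening: 0.0006
grip_force: 2.3
```

>>> arm_command:
  xyz:
    - [1,-0.17,0]
  spin: [0]

```text
time: 3.9
tool_pos: [0.5244, 0.1515, 0.2727]
tool_rot: [-3.141, 0.0, 1.397]
contact_force: [-3.4, 0.5, 3.8]
opening: 0.0004
grip_force: 2.3
```

>>> arm_command:
  xyz:
    - [1,-0.17,0]
  spin: [0]

```text
time: 4.0
tool_pos: [0.5255, 0.1513, 0.2727]
tool_rot: [3.142, 0.0, 1.397]
contact_force: [-4.1, 1.9, 3.7]
opening: 0.0003
grip_force: 2.3
```

>>> arm_command:
  xyz:
    - [1,-0.17,0]
  spin: [0]

```text
time: 4.1
tool_pos: [0.5265, 0.1511, 0.2728]
tool_rot: [3.141, 0.0, 1.397]
contact_force: [-3.8, 0.7, 4.1]
opening: 0.0005
grip_force: 2.2
```

>>> arm_command:
  xyz:
    - [0.7,-0.12,0]
  spin: [0]

```text
time: 4.2
tool_pos: [0.5272, 0.151, 0.2727]
tool_rot: [3.141, -0.0, 1.397]
contact_force: [-4.5, 0.9, 3.9]
opening: 0.0008
grip_force: 2.1
```

>>> arm_command:
  xyz:
    - [0.8,-0.14,0]
  spin: [0]

```text
time: 4.3
tool_pos: [0.528, 0.1508, 0.2727]
tool_rot: [3.141, 0.0, 1.397]
contact_force: [-4.4, -0.0, 4.1]
opening: 0.0007
grip_force: 2.2
```

>>> arm_command:
  xyz:
    - [0.7,-0.12,0]
  spin: [0]

```text
time: 4.4
tool_pos: [0.5287, 0.1507, 0.2727]
tool_rot: [3.141, 0.0, 1.397]
contact_force: [-3.4, 0.7, 4.1]
opening: 0.0004
grip_force: 2.1
```

>>> arm_command:
  xyz:
    - [0.7,-0.12,0]
  spin: [0]

```text
time: 4.5
tool_pos: [0.5291, 0.1506, 0.2727]
tool_rot: [-3.141, 0.0, 1.397]
contact_force: [-7.9, 2.0, 6.6]
opening: -0.0001
grip_force: 3.8
```

Run:
```python
from fit import *
from cell import *
x0,y0,a=.6505,.048,-.172
for n in("side","top"):
    c=read_camera(n);np.savez(n+"1.npz",**c);P=cloud(c);I=c["img"].astype(int)
    R=boxpts(P,x0,y0,a)*1000
    # door right part, top edge: compare to box
    m=(c["depth"]>0)&(R[...,0]<-80)&(R[...,0]>-200)&(R[...,1]<-30)&(R[...,1]>-125)&(R[...,2]>133)&(I[...,1]>I[...,0]*1.2)
    q=R[m];print(n,len(q),np.round(np.percentile(q[:,0],[2,25,50,75,98]),1) if len(q) else "",np.round(np.median(q[:,2]),1) if len(q) else "")
```

```text
side 65 [-119.8 -117.9 -116.  -113.7  -90.9] 140.1
top 106 [-122.3 -120.4 -118.4 -116.4 -114.3] 138.3
```

>>> arm_command:
  xyz:
    - [0.6,-0.1,0]
    - [0,0,0]
  spin: [0,0]

```text
time: 4.8
tool_pos: [0.5294, 0.1506, 0.2728]
tool_rot: [-3.14, 0.0, 1.397]
contact_force: [-7.8, 0.6, 6.3]
opening: 0.0002
grip_force: 4.0
```

>>> arm_command:
  xyz:
    - [0.4,-0.07,0]
    - [0,0,0]
  spin: [0,0]

```text
time: 5.0
tool_pos: [0.5296, 0.1506, 0.2728]
tool_rot: [-3.139, 0.0, 1.397]
contact_force: [-8.5, 1.3, 6.6]
opening: 0.0002
grip_force: 4.7
```

>>> arm_command:
  xyz:
    - [-10,1.7,0]
    - [-10,1.7,0]
    - [-10,1.7,0]
    - [0,0,32]
    - [0,0,32]
    - [0,0,32]
    - [0,0,32]
    - [0,0,30]
    - [0,-5,0]
    - [0,-5,0]
    - [0,-5,0]
    - [0,-8,0]
    - [0,-8,0]
    - [0,-8,0]
    - [0,-8,0]
    - [0,-9,0]
    - [0,-9,0]
    - [0,-9,0]
    - [0,-8,0]
    - [0,0,0]
  spin: [0,0,0,0,0,0,0,0,7.5,7.5,7.5,7.5,7.5,7.5,7.5,7.5,7.5,7.5,7.5,7.5]

```text
time: 7.0
tool_pos: [0.4999, 0.0729, 0.4306]
tool_rot: [-3.141, 0.0, 2.973]
contact_force: [-0.1, 0.2, -0.4]
opening: 0.0005
grip_force: 0.0
```

Run:
```python
from fit import *
from cell import *
x0,y0,a=.6505,.048,-.172
s=observe();print(s["tool_pos"],s["tool_rot"],s["contact_force"],boxpts(np.array(s["tool_pos"]),x0,y0,a))
for n in("side","top"):
    c=read_camera(n);np.savez(n+"2.npz",**c);P=cloud(c);I=c["img"].astype(int)
    R=boxpts(P,x0,y0,a)*1000;ok=c["depth"]>0
    m=ok&(R[...,0]<-80)&(R[...,0]>-200)&(R[...,1]<-30)&(R[...,1]>-125)&(R[...,2]>133)&(R[...,2]<145)&(I[...,1]>I[...,0]*1.2)
    q=R[m];print(n,"door",len(q),np.round(np.percentile(q[:,0],[2,50,98]),1) if len(q) else "")
    m=ok&(abs(R[...,1])<25)&(R[...,2]>165)&(R[...,2]<240)&(R[...,0]<-75)&(R[...,0]>-165)
    q=R[m];q=q[np.argsort(q[:,0])];print(np.round(q[:12]).tolist())
    m=ok&(abs(R[...,1])<13)&(R[...,2]>140)&(R[...,2]<165)&(R[...,0]<-105)&(R[...,0]>-165)
    q=R[m];q=q[np.argsort(q[:,0])];print("keeper",np.round(q).tolist()[::max(1,len(q)//15)])
    cv2.imwrite(f"pics/{n}2.png",cv2.resize(c["img"][110:250,190:350,::-1] if n=="side" else c["img"][80:240,150:330,::-1],None,fx=4,fy=4,interpolation=cv2.INTER_CUBIC)[:590])
```

```text
[0.49987741 0.07290807 0.43059143] [-3.14127567e+00  4.01746514e-04  2.97257962e+00] [-0.13440359  0.18410439 -0.43746411] [-0.15266316 -0.001239    0.43059143]
side door 60 [-119.8 -116.  -112.2]
[[-143.0, -10.0, 234.0], [-143.0, -6.0, 234.0], [-143.0, 0.0, 234.0], [-143.0, 7.0, 233.0], [-143.0, 10.0, 234.0], [-141.0, -12.0, 232.0], [-141.0, -11.0, 234.0], [-141.0, -4.0, 233.0], [-141.0, 2.0, 233.0], [-140.0, 9.0, 231.0], [-140.0, 11.0, 234.0], [-138.0, -11.0, 228.0]]
keeper [[-139.0, -12.0, 142.0], [-139.0, 7.0, 143.0], [-136.0, -1.0, 145.0], [-133.0, -5.0, 144.0], [-133.0, 13.0, 146.0], [-130.0, -0.0, 144.0], [-127.0, -8.0, 146.0], [-127.0, 12.0, 146.0], [-124.0, -5.0, 155.0], [-124.0, 9.0, 156.0], [-122.0, -6.0, 159.0], [-119.0, -12.0, 142.0], [-119.0, -11.0, 156.0], [-116.0, -8.0, 146.0], [-115.0, 11.0, 147.0], [-113.0, 3.0, 145.0]]
top door 29 [-122.2 -118.1 -102.2]
[]
keeper []
```

View pics/side2.png

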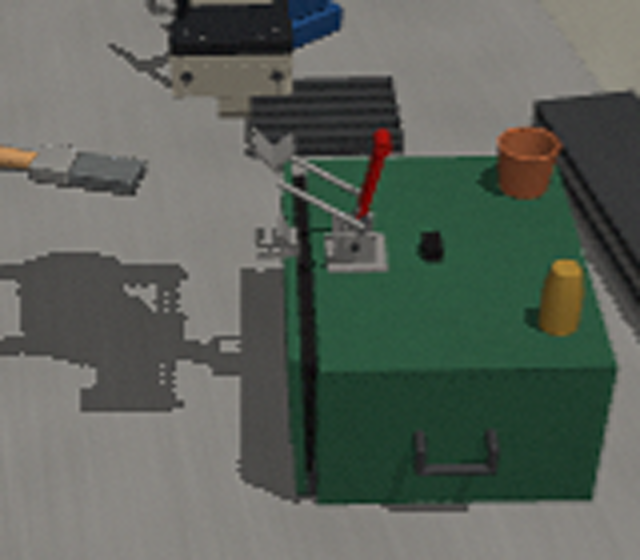

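The door is up at its gasket (plate's top at box x -120 to -112), the tab's tip is near side crop (270,150), the closed fingertips at about (235,110). Pressing the tab down now, moving outwards along its arc.

>>> arm_command:
  xyz:
    - [1,-0.2,-5]
    - [1,-0.2,-5]
    - [0,0,-5]
    - [0,0,-4]
    - [-1,0.2,-4]
    - [-1,0.2,-4]
  spin: [0,0,0,0,0,0]

```text
time: 7.7
tool_pos: [0.5002, 0.0736, 0.4033]
tool_rot: [3.142, -0.0, 2.968]
contact_force: [-0.5, 0.1, -0.0]
opening: 0.0004
grip_force: 0.1
```

>>> arm_command:
  xyz:
    - [-1,0.2,-4]
    - [-1,0.2,-4]
    - [-1,0.2,-4]
    - [-1,0.2,-4]
  spin: [0,0,0,0]

```text
time: 8.1
tool_pos: [0.4962, 0.0744, 0.3874]
tool_rot: [3.141, 0.0, 2.968]
contact_force: [-0.3, -0.3, 0.1]
opening: 0.0003
grip_force: 0.1
```

>>> arm_command:
  xyz:
    - [0,0,-4]
    - [0,0,-4]
    - [0,0,-4]
    - [0,0,-4]
    - [0,0,-4]
  spin: [0,0,0,0,0]

```text
time: 8.6
tool_pos: [0.4963, 0.0744, 0.3674]
tool_rot: [3.141, 0.0, 2.968]
contact_force: [-0.7, -0.7, 0.2]
opening: 0.0003
grip_force: 0.0
```

Run:
```python
from fit import *
from cell import *
x0,y0,a=.6505,.048,-.172
c=read_camera("side");P=cloud(c)
R=boxpts(P,x0,y0,a)*1000;ok=c["depth"]>0
for lo,hi in((-25,-14),(-12,12)):
    m=ok&(R[...,1]>lo)&(R[...,1]<hi)&(R[...,2]>160)&(R[...,2]<250)&(R[...,0]<-70)&(R[...,0]>-190)
    q=R[m];q=q[np.argsort(q[:,0])];print(len(q),np.round(q).tolist()[::max(1,len(q)//30)])
cv2.imwrite("pics/side3.png",cv2.resize(c["img"][110:230,190:330,::-1],None,fx=5,fy=5,interpolation=cv2.INTER_CUBIC))
```

```text
64 [[-166.0, -14.0, 201.0], [-164.0, -16.0, 202.0], [-161.0, -15.0, 201.0], [-158.0, -15.0, 201.0], [-155.0, -14.0, 200.0], [-155.0, -18.0, 210.0], [-152.0, -19.0, 211.0], [-150.0, -18.0, 206.0], [-147.0, -16.0, 205.0], [-136.0, -21.0, 174.0], [-136.0, -17.0, 178.0], [-133.0, -24.0, 179.0], [-130.0, -23.0, 175.0], [-127.0, -20.0, 173.0], [-125.0, -21.0, 174.0], [-122.0, -21.0, 173.0], [-119.0, -21.0, 174.0], [-116.0, -21.0, 173.0], [-113.0, -24.0, 175.0], [-110.0, -21.0, 177.0], [-108.0, -20.0, 176.0], [-105.0, -23.0, 178.0], [-102.0, -20.0, 176.0], [-96.0, -22.0, 174.0], [-91.0, -23.0, 174.0], [-88.0, -22.0, 170.0], [-85.0, -21.0, 169.0], [-82.0, -20.0, 168.0], [-79.0, -24.0, 174.0], [-76.0, -23.0, 170.0], [-74.0, -23.0, 170.0], [-71.0, -24.0, 171.0]]
60 [[-167.0, -3.0, 189.0], [-164.0, -11.0, 188.0], [-161.0, -5.0, 188.0], [-159.0, -10.0, 184.0], [-158.0, -10.0, 187.0], [-156.0, -11.0, 185.0], [-156.0, -9.0, 186.0], [-153.0, 0.0, 184.0], [-153.0, 4.0, 184.0], [-150.0, 7.0, 183.0], [-147.0, -11.0, 181.0], [-147.0, -3.0, 183.0], [-147.0, 7.0, 182.0], [-144.0, -10.0, 180.0], [-144.0, -2.0, 181.0], [-144.0, 8.0, 181.0], [-141.0, -5.0, 184.0], [-141.0, 3.0, 185.0], [-141.0, 9.0, 188.0], [-139.0, -10.0, 180.0], [-139.0, -10.0, 187.0], [-138.0, -3.0, 193.0], [-138.0, 5.0, 194.0], [-136.0, -10.0, 180.0], [-136.0, 1.0, 180.0], [-136.0, -9.0, 196.0], [-135.0, -4.0, 196.0], [-133.0, -10.0, 176.0], [-133.0, 2.0, 175.0], [-133.0, 6.0, 179.0]]
```

View pics/side3.png

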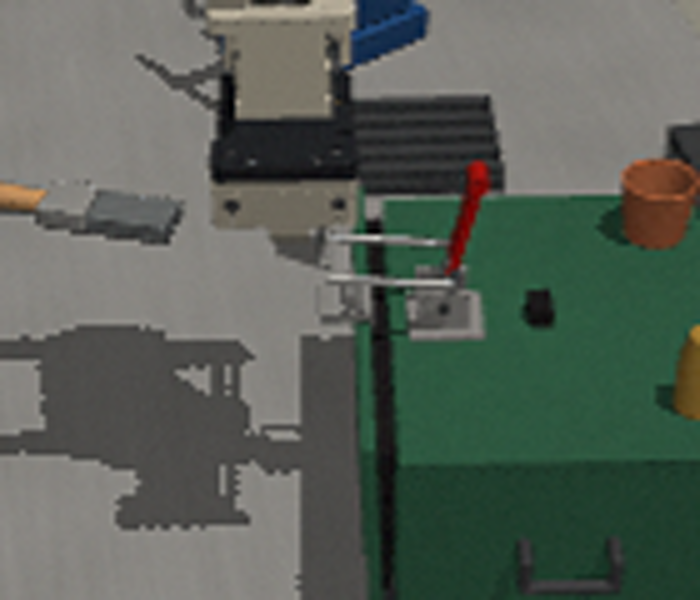

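The finger is on the tab at crop (300,250), and the bail is now nearly level (arms at rows 240-285). Continuing down.

>>> arm_command:
  xyz:
    - [0,0,-4]
    - [0,0,-4]
    - [0,0,-4]
    - [0,0,-4]
    - [0,0,-4]
    - [0,0,-4]
    - [0,0,-4]
    - [0,0,-3]
  spin: [0,0,0,0,0,0,0,0]

```text
time: 9.45
tool_pos: [0.4963, 0.0744, 0.3363]
tool_rot: [3.142, -0.0, 2.968]
contact_force: [0.4, -0.6, 0.4]
opening: 0.0003
grip_force: 0.0
```

>>> arm_command:
  xyz:
    - [0,0,-2]
    - [0,0,-2]
  spin: [0,0]

```text
time: 9.65
tool_pos: [0.4963, 0.0744, 0.3326]
tool_rot: [3.141, 0.0, 2.968]
contact_force: [-1.0, 0.3, -0.0]
opening: 0.0003
grip_force: 0.0
```

>>> arm_command:
  xyz:
    - [0,0,-1]
  spin: [0]

```text
time: 9.75
tool_pos: [0.4963, 0.0744, 0.3316]
tool_rot: [3.141, -0.0, 2.968]
contact_force: [0.6, 0.5, 0.2]
opening: 0.0002
grip_force: 0.0
```

>>> arm_command:
  xyz:
    - [0,0,-1]
  spin: [0]

```text
time: 9.85
tool_pos: [0.4963, 0.0743, 0.3307]
tool_rot: [3.141, 0.0, 2.968]
contact_force: [-0.0, -0.2, 0.2]
opening: 0.0005
grip_force: 0.0
```

>>> arm_command:
  xyz:
    - [0,0,-1]
  spin: [0]

```text
time: 9.95
tool_pos: [0.4963, 0.0744, 0.3298]
tool_rot: [3.141, 0.0, 2.968]
contact_force: [-0.5, 0.1, 0.3]
opening: 0.0001
grip_force: 0.0
```

>>> arm_command:
  xyz:
    - [0,0,-1]
  spin: [0]

```text
time: 10.05
tool_pos: [0.4963, 0.0744, 0.3287]
tool_rot: [3.141, 0.0, 2.968]
contact_force: [0.5, 0.5, 0.0]
opening: 0.0006
grip_force: 0.0
```

>>> arm_command:
  xyz:
    - [0,0,-1]
  spin: [0]

```text
time: 10.15
tool_pos: [0.4963, 0.0743, 0.3277]
tool_rot: [3.141, 0.0, 2.968]
contact_force: [0.5, 0.5, 3.5]
opening: 0.0003
grip_force: 1.9
```

>>> arm_command:
  xyz:
    - [0,0,-0.6]
  spin: [0]

```text
time: 10.25
tool_pos: [0.4963, 0.0744, 0.3276]
tool_rot: [3.141, 0.001, 2.968]
contact_force: [-2.0, 0.1, 8.1]
opening: 0.0004
grip_force: 3.8
```

```bash
cat > lat.py <<'E'
from fit import *
from cell import *
x0,y0,a=.6505,.048,-.172
c=read_camera("side");P=cloud(c);I=c["img"].astype(int)
R=boxpts(P,x0,y0,a)*1000;ok=c["depth"]>0
s=observe();print(np.round(boxpts(np.array(s["tool_pos"]),x0,y0,a),4),np.round(s["contact_force"],1))
m=ok&(abs(R[...,1])<25)&(R[...,2]>135)&(R[...,2]<185)&(R[...,0]<-60)&(R[...,0]>-190)
q=R[m];q=q[np.argsort(q[:,0])];print(len(q),np.round(q).astype(int).tolist()[::max(1,len(q)//60)])
red=ok&(I[...,0]>1.8*I[...,1])&(I[...,0]>1.8*I[...,2])&(abs(R[...,1])<30)&(R[...,0]<60)&(R[...,0]>-100)&(R[...,2]>120)
q=R[red][:,[0,2]]
if len(q)>5: 
    m=q.mean(0);v=np.linalg.svd(q-m)[2][0];print("lever",len(q),m,"angle",np.arctan2(m[1]-148,m[0]+70),np.arctan(v[1]/v[0]))
import sys
if len(sys.argv)>1: cv2.imwrite(sys.argv[1],cv2.resize(c["img"][110:230,190:330,::-1],None,fx=5,fy=5,interpolation=cv2.INTER_CUBIC))
E
python3 lat.py pics/side4.png
```

```text
[-0.1564 -0.0004  0.3277] [-1.3  0.2  6. ]
291 [[-168, -4, 152], [-162, -12, 150], [-159, -12, 150], [-157, -7, 150], [-154, -7, 150], [-151, -6, 149], [-148, -13, 150], [-145, -13, 151], [-142, -11, 149], [-139, -13, 140], [-139, -12, 153], [-136, -13, 143], [-136, -2, 149], [-133, -16, 149], [-133, 3, 150], [-130, -13, 150], [-128, -23, 150], [-127, -1, 145], [-125, -20, 152], [-124, -4, 147], [-122, -13, 139], [-122, -10, 158], [-119, -16, 142], [-119, -7, 153], [-118, 15, 151], [-116, -21, 156], [-116, -6, 148], [-115, 20, 155], [-113, -19, 154], [-113, 3, 145], [-112, 24, 155], [-109, 20, 155], [-106, 20, 155], [-103, 20, 158], [-100, 22, 160], [-96, -18, 160], [-93, -24, 161], [-90, -22, 159], [-88, -21, 162], [-85, -23, 167], [-84, -11, 148], [-83, 14, 158], [-83, 20, 165], [-81, -14, 146], [-81, -13, 142], [-80, 11, 146], [-79, -22, 166], [-78, -11, 151], [-77, 17, 167], [-77, 20, 168], [-76, -16, 154], [-75, -12, 141], [-74, 13, 159], [-74, 22, 164], [-73, -20, 136], [-72, -12, 141], [-71, 12, 159], [-70, -20, 168], [-70, -20, 136], [-69, -13, 138], [-69, 7, 166], [-67, -7, 176], [-67, -16, 151], [-67, -13, 153], [-66, -13, 138], [-65, -21, 168], [-64, -13, 170], [-64, -2, 183], [-64, -11, 151], [-62, -21, 172], [-62, -8, 181], [-61, -14, 156], [-61, -13, 145]]
lever 75 [-56.20301571 210.14106353] angle 1.3523135714787013 1.3557001390646715
```

View pics/side4.png

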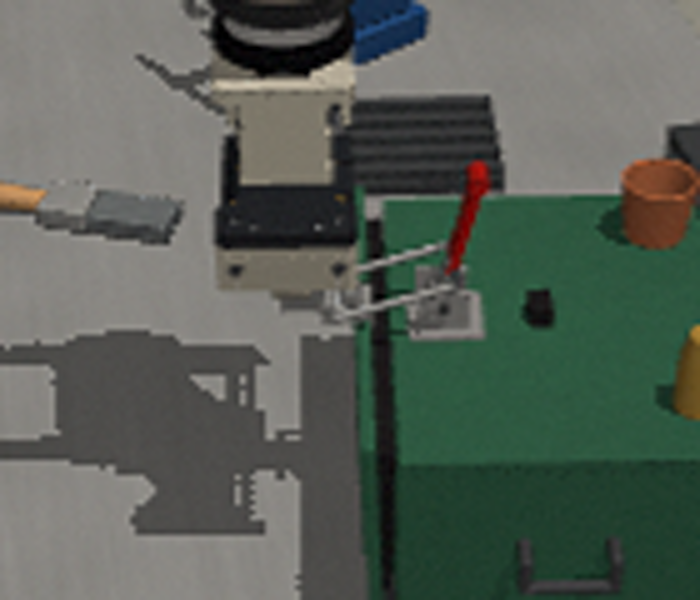

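The bar lies on the ledge outside the claw (arms end near box x -133; crop (340,312)). Now I push the rib in.

>>> arm_command:
  xyz:
    - [1,-0.17,0]
    - [1,-0.17,0]
    - [1,-0.17,0]
  spin: [0,0,0]

```text
time: 10.6
tool_pos: [0.4985, 0.074, 0.3276]
tool_rot: [-3.142, -0.002, 2.968]
contact_force: [-5.7, 1.4, 6.9]
opening: 0.0004
grip_force: 3.7
```

>>> arm_command:
  xyz:
    - [1,-0.17,0]
  spin: [0]

```text
time: 10.7
tool_pos: [0.4996, 0.0739, 0.3276]
tool_rot: [3.142, -0.002, 2.968]
contact_force: [-5.9, 1.1, 7.2]
opening: 0.0003
grip_force: 3.8
```

>>> arm_command:
  xyz:
    - [1,-0.17,0]
  spin: [0]

```text
time: 10.8
tool_pos: [0.5006, 0.0737, 0.3276]
tool_rot: [3.142, -0.002, 2.968]
contact_force: [-6.4, 1.4, 8.3]
opening: 0.0004
grip_force: 3.9
```

>>> arm_command:
  xyz:
    - [1,-0.17,0]
  spin: [0]

```text
time: 10.9
tool_pos: [0.5015, 0.0735, 0.3276]
tool_rot: [-3.142, -0.002, 2.968]
contact_force: [-7.6, 1.0, 8.9]
opening: 0.0003
grip_force: 5.3
```

>>> arm_command:
  xyz:
    - [1,-0.17,0.1]
    - [1,-0.17,0]
  spin: [0,0]

```text
time: 11.1
tool_pos: [0.5024, 0.0734, 0.3275]
tool_rot: [-3.141, -0.007, 2.968]
contact_force: [-15.0, 1.7, 14.4]
opening: 0.0006
grip_force: 9.6
```

>>> arm_command:
  xyz:
    - [1,-0.17,0.1]
  spin: [0]

```text
time: 11.2
tool_pos: [0.5029, 0.0734, 0.3276]
tool_rot: [-3.141, -0.009, 2.968]
contact_force: [-16.6, 2.7, 15.8]
opening: 0.0006
grip_force: 10.8
```

>>> arm_command:
  xyz:
    - [1,-0.17,0]
  spin: [0]

```text
time: 11.3
tool_pos: [0.5034, 0.0733, 0.3276]
tool_rot: [-3.141, -0.01, 2.968]
contact_force: [-19.1, 2.5, 17.8]
opening: 0.0006
grip_force: 11.9
```

```bash
python3 lat.py | grep -v "\[\["
```

```text
[-1.492e-01 -2.000e-04  3.276e-01] [-18.9   1.4  16.5]
lever 74 [-55.39240335 207.96648019] angle 1.331853949689882 1.3315168760707556
```

>>> arm_command:
  xyz:
    - [0.3,0,0.8]
    - [0.3,-0.1,0]
  spin: [0,0]

```text
time: 11.55
tool_pos: [0.5043, 0.0731, 0.3278]
tool_rot: [-3.141, -0.009, 2.968]
contact_force: [-14.6, 2.9, 11.9]
opening: 0.0008
grip_force: 8.9
```

>>> arm_command:
  xyz:
    - [0.6,-0.1,0.3]
    - [0.6,-0.1,0]
  spin: [0,0]

```text
time: 11.75
tool_pos: [0.5053, 0.073, 0.3279]
tool_rot: [-3.141, -0.011, 2.968]
contact_force: [-16.2, 2.6, 11.4]
opening: 0.0005
grip_force: 9.7
```

```bash
python3 lat.py
```

```text
[-1.473e-01 -3.000e-04  3.279e-01] [-15.2   2.   10.5]
269 [[-159, -7, 150], [-157, 0, 148], [-154, -7, 150], [-151, -12, 150], [-148, -12, 150], [-145, -16, 152], [-142, -12, 149], [-139, -13, 140], [-139, -11, 153], [-136, -11, 142], [-136, -3, 150], [-133, -10, 145], [-133, 0, 152], [-130, -11, 149], [-128, -22, 149], [-127, -8, 150], [-125, -14, 140], [-124, -3, 146], [-122, -14, 154], [-119, -25, 141], [-119, -15, 141], [-119, -5, 155], [-116, -16, 141], [-115, 5, 147], [-113, -16, 145], [-112, 8, 145], [-108, -21, 155], [-105, -22, 156], [-102, -24, 158], [-99, -19, 154], [-94, 19, 158], [-91, 20, 161], [-88, 24, 159], [-85, 20, 161], [-84, -15, 143], [-84, -12, 145], [-83, 13, 152], [-82, -21, 165], [-81, -13, 142], [-80, 13, 156], [-79, 21, 160], [-78, -16, 151], [-78, -12, 137], [-77, 11, 146], [-76, -23, 163], [-75, -11, 147], [-74, 13, 159], [-74, 22, 167], [-72, -16, 143], [-72, -1, 154], [-71, 14, 158], [-71, -23, 167], [-69, -12, 152], [-69, -1, 161], [-68, 21, 164], [-67, -16, 151], [-66, -5, 161], [-66, -11, 136], [-65, -22, 166], [-64, -6, 172], [-64, -11, 151], [-63, -13, 141], [-63, 10, 175], [-61, -13, 170], [-61, -14, 160], [-61, -21, 136], [-61, -14, 145], [-60, 7, 180]]
lever 81 [-49.95192725 207.15579732] angle 1.2440415431386846 1.247390236472861
```

>>> arm_command:
  xyz:
    - [0.8,-0.14,0.2]
    - [0.8,-0.14,0]
  spin: [0,0]

```text
time: 12.0
tool_pos: [0.5064, 0.0728, 0.328]
tool_rot: [-3.141, -0.012, 2.968]
contact_force: [-18.3, 2.9, 12.7]
opening: 0.0004
grip_force: 11.2
```

>>> arm_command:
  xyz:
    - [0.8,-0.14,0.2]
    - [0.8,-0.14,0]
  spin: [0,0]

```text
time: 12.2
tool_pos: [0.5076, 0.0726, 0.3281]
tool_rot: [-3.141, -0.014, 2.968]
contact_force: [-20.7, 4.3, 15.9]
opening: -0.0
grip_force: 13.6
```

>>> arm_command:
  xyz:
    - [0.8,-0.14,0]
    - [0.8,-0.14,0]
  spin: [0,0]

```text
time: 12.4
tool_pos: [0.5084, 0.0725, 0.3281]
tool_rot: [-3.14, -0.017, 2.969]
contact_force: [-25.2, 4.4, 17.5]
opening: 0.0005
grip_force: 15.8
```

```bash
python3 lat.py|grep -v "\[\["
```

```text
[-1.441e-01 -2.000e-04  3.282e-01] [-22.4   3.4  16.5]
lever 90 [-44.32641445 203.11194472] angle 1.13484467728816 1.131343582340111
```

>>> arm_command:
  xyz:
    - [0,0,1.2]
    - [0.8,-0.14,0.2]
  spin: [0,0]

```text
time: 12.65
tool_pos: [0.51, 0.0722, 0.3289]
tool_rot: [-3.141, -0.014, 2.968]
contact_force: [-19.7, 3.5, 7.9]
opening: 0.0004
grip_force: 11.2
```

>>> arm_command:
  xyz:
    - [0.8,-0.14,0.3]
    - [0.8,-0.14,0]
  spin: [0,0]

```text
time: 12.85
tool_pos: [0.5111, 0.072, 0.329]
tool_rot: [-3.14, -0.017, 2.969]
contact_force: [-21.9, 4.1, 10.6]
opening: 0.0005
grip_force: 13.1
```

>>> arm_command:
  xyz:
    - [0.8,-0.14,0.3]
    - [0.8,-0.14,0]
  spin: [0,0]

```text
time: 13.05
tool_pos: [0.5121, 0.0718, 0.3291]
tool_rot: [-3.14, -0.019, 2.969]
contact_force: [-24.6, 3.6, 12.6]
opening: 0.0003
grip_force: 16.1
```

```bash
python3 lat.py|grep -v "\[\["
```

```text
[-1.404e-01 -2.000e-04  3.291e-01] [-23.9   4.6  12.4]
lever 98 [-35.73142042 195.3047243 ] angle 0.943867146896842 0.941968410579922
```

>>> arm_command:
  xyz:
    - [0.5,-0.1,0.8]
    - [0.6,-0.1,0]
  spin: [0,0]

```text
time: 13.3
tool_pos: [0.5131, 0.0717, 0.3296]
tool_rot: [-3.14, -0.02, 2.969]
contact_force: [-25.0, 4.8, 10.0]
opening: 0.0004
grip_force: 14.5
```

>>> arm_command:
  xyz:
    - [0.8,-0.14,0.2]
  spin: [0]

```text
time: 13.4
tool_pos: [0.5136, 0.0716, 0.3297]
tool_rot: [-3.14, -0.021, 2.969]
contact_force: [-26.9, 4.7, 10.2]
opening: 0.0004
grip_force: 15.2
```

```bash
python3 lat.py
```

```text
[-1.389e-01 -2.000e-04  3.297e-01] [-25.3   4.9  10. ]
259 [[-154, -10, 148], [-153, -18, 168], [-150, -12, 161], [-148, -7, 153], [-145, -9, 151], [-142, -11, 149], [-142, -16, 167], [-139, -12, 149], [-139, -20, 169], [-136, -10, 148], [-136, -18, 168], [-133, -12, 149], [-133, -8, 157], [-130, -14, 151], [-130, -11, 163], [-127, -10, 148], [-127, 8, 149], [-125, -11, 149], [-124, -3, 157], [-122, -10, 148], [-121, -5, 158], [-119, -11, 137], [-119, -3, 153], [-116, -19, 150], [-116, -6, 148], [-113, -23, 150], [-113, -8, 146], [-112, 16, 143], [-110, -5, 137], [-105, -19, 154], [-99, -21, 156], [-94, 16, 157], [-91, 20, 154], [-88, 20, 154], [-85, 19, 158], [-84, -11, 158], [-83, 10, 157], [-83, 13, 148], [-81, -24, 135], [-81, -12, 141], [-80, 14, 155], [-79, -22, 159], [-78, -9, 157], [-77, 12, 159], [-77, 18, 162], [-75, -15, 150], [-75, -13, 138], [-74, 10, 157], [-73, 22, 160], [-72, -9, 157], [-72, -4, 157], [-71, 18, 152], [-70, -15, 151], [-69, -11, 140], [-68, 14, 158], [-67, 24, 162], [-66, -13, 142], [-66, 2, 159], [-65, 21, 160], [-64, -12, 148], [-63, -14, 138], [-62, -21, 165], [-61, -7, 162], [-61, -12, 148], [-60, 0, 164]]
lever 99 [-31.18600052 194.31141059] angle 0.8732463696281808 0.8635974823009082
```

>>> arm_command:
  xyz:
    - [-1.5,0.25,0.5]
    - [-2,0.3,0.8]
    - [-2,0.3,1]
    - [-1,0.2,2]
    - [-1,0.2,4]
    - [0,0,10]
    - [0,0,20]
    - [0,0,30]
    - [0,0,30]
  spin: [0,0,0,0,0,0,0,0,0]

```text
time: 14.35
tool_pos: [0.5118, 0.0715, 0.4327]
tool_rot: [3.141, 0.004, 2.968]
contact_force: [1.0, 0.0, 0.5]
opening: 0.0003
grip_force: 0.0
```

```bash
python3 lat.py pics/side5.png
```

```text
[-1.401e-01 -4.000e-04  4.382e-01] [ 1.7 -0.3  4.1]
293 [[-154, -4, 152], [-153, 13, 154], [-151, -2, 154], [-148, -12, 150], [-148, 6, 151], [-145, -12, 154], [-145, 8, 153], [-142, 0, 152], [-139, -13, 143], [-139, -7, 153], [-136, -13, 139], [-136, -11, 152], [-136, 12, 150], [-133, -7, 142], [-133, -3, 157], [-133, 14, 159], [-130, -13, 150], [-130, -12, 164], [-130, 3, 167], [-128, -14, 143], [-127, -4, 151], [-125, -22, 150], [-125, -11, 156], [-124, 1, 158], [-122, -17, 149], [-122, -10, 155], [-121, 9, 155], [-119, -20, 151], [-119, -9, 154], [-118, 14, 152], [-116, -20, 141], [-116, -5, 148], [-115, 20, 151], [-113, -17, 149], [-113, 0, 147], [-112, 23, 149], [-110, -4, 136], [-107, -18, 153], [-105, -18, 154], [-99, -20, 151], [-94, 20, 154], [-91, 21, 154], [-87, -20, 158], [-85, -21, 159], [-84, -12, 141], [-83, 16, 160], [-82, -20, 158], [-81, -14, 146], [-80, 12, 156], [-80, 16, 157], [-78, -13, 159], [-78, -12, 145], [-77, 11, 149], [-76, 20, 157], [-75, -13, 149], [-75, 0, 154], [-74, 15, 157], [-73, -19, 160], [-72, -13, 145], [-71, 7, 156], [-70, -23, 163], [-70, -11, 158], [-69, 2, 156], [-68, 18, 162], [-67, -14, 160], [-66, -13, 138], [-65, 14, 158], [-65, 21, 160], [-64, -7, 159], [-63, -12, 137], [-62, 16, 163], [-61, -8, 163], [-61, -13, 141], [-60, -1, 154]]
lever 103 [-31.60884105 193.25482198] angle 0.8672708376363073 0.8494274112256931
```

View pics/side5.png

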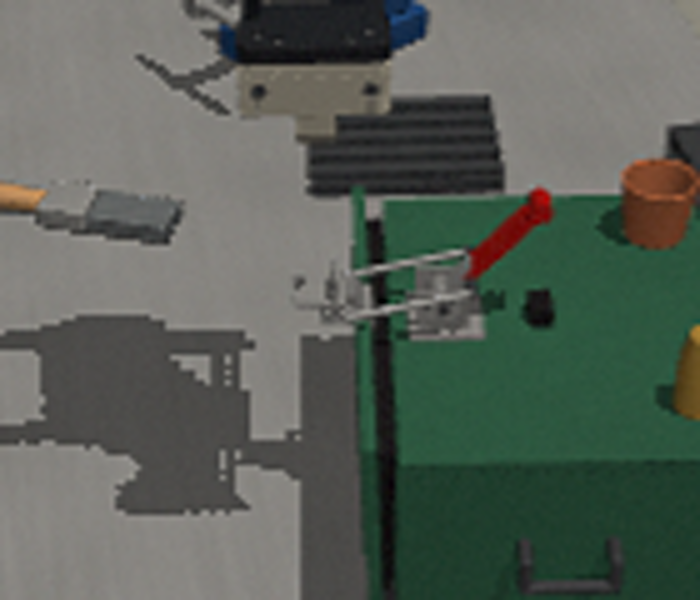

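The bar stays under the claw (arms end at crop (340,315), z about 150) and the lever rests at about 0.86. Next I go above the lever.

>>> arm_command:
  xyz:
    - [20.2,-3.5,0]
    - [20.2,-3.5,0]
    - [20.2,-3.5,0]
    - [20.2,-3.5,0]
    - [20.2,-3.5,0]
    - [0,0,-10]
    - [0,0,-10]
    - [0,0,-10]
    - [0,0,-8]
    - [0,0,0]
  spin: [0,0,0,0,0,0,0,0,0,0]

```text
time: 15.4
tool_pos: [0.6116, 0.0544, 0.3908]
tool_rot: [-3.141, -0.003, 2.968]
contact_force: [0.8, -0.3, 0.4]
opening: 0.0002
grip_force: 0.0
```

```bash
python3 lat.py|grep -v "\[\["
```

```text
[-3.910e-02 -3.000e-04  3.917e-01] [0.3 0.2 0.1]
lever 102 [-31.12413377 195.33251458] angle 0.8831807515456549 1.1782782908694618
```

>>> arm_command:
  xyz:
    - [0.5,0,-4]
    - [0.5,0,-4]
    - [0.5,0,-2]
    - [0,0,-2]
  spin: [0,0,0,0]

```text
time: 15.85
tool_pos: [0.6139, 0.0542, 0.38]
tool_rot: [3.141, 0.0, 2.968]
contact_force: [-1.8, 0.4, -0.5]
opening: 0.0004
grip_force: 0.0
```

>>> arm_command:
  xyz:
    - [2,-0.35,-1.3]
    - [2,-0.35,-1.3]
    - [2,-0.35,-1.3]
    - [2,-0.35,-1.3]
  spin: [0,0,0,0]

```text
time: 16.25
tool_pos: [0.6214, 0.053, 0.3745]
tool_rot: [-3.141, -0.003, 2.968]
contact_force: [-5.4, 1.2, 1.0]
opening: 0.0006
grip_force: 2.4
```

>>> arm_command:
  xyz:
    - [2,-0.35,-2.2]
    - [2,-0.35,-2.2]
    - [2,-0.35,-2.2]
  spin: [0,0,0]

```text
time: 16.55
tool_pos: [0.6273, 0.052, 0.3679]
tool_rot: [-3.141, -0.003, 2.968]
contact_force: [-7.5, 1.0, 1.8]
opening: 0.0006
grip_force: 2.9
```

>>> arm_command:
  xyz:
    - [2,-0.35,-2.2]
    - [2,-0.35,-2.2]
    - [1.3,-0.22,-2]
  spin: [0,0,0]

```text
time: 16.85
tool_pos: [0.6326, 0.051, 0.3616]
tool_rot: [-3.141, -0.003, 2.968]
contact_force: [-7.4, 1.7, 2.8]
opening: 0.0005
grip_force: 2.9
```

>>> arm_command:
  xyz:
    - [1.3,-0.22,-2]
    - [1.3,-0.22,-2]
    - [1.3,-0.22,-2]
  spin: [0,0,0]

```text
time: 17.15
tool_pos: [0.6366, 0.0503, 0.3559]
tool_rot: [-3.141, -0.002, 2.968]
contact_force: [-4.6, 0.4, 2.9]
opening: 0.0003
grip_force: 2.6
```

```bash
python3 lat.py
```

```text
[-1.390e-02 -1.000e-04  3.555e-01] [-4.8  0.7  1.7]
282 [[-151, -13, 158], [-150, 15, 156], [-148, 1, 155], [-145, -10, 152], [-145, 2, 157], [-142, -9, 154], [-142, 8, 157], [-139, 0, 156], [-136, -10, 141], [-136, -9, 155], [-136, 11, 154], [-133, -11, 152], [-133, 2, 154], [-130, -14, 143], [-130, -5, 152], [-130, 12, 154], [-127, -11, 152], [-127, -13, 164], [-127, 6, 165], [-125, -12, 145], [-124, -10, 166], [-124, 2, 168], [-122, -18, 150], [-122, -9, 157], [-121, 13, 156], [-119, -12, 149], [-118, 0, 158], [-116, -22, 150], [-116, -12, 149], [-115, 5, 155], [-113, -20, 140], [-113, -1, 148], [-112, 24, 141], [-110, -15, 141], [-109, 7, 146], [-107, -21, 148], [-105, -23, 150], [-102, -22, 149], [-99, -21, 152], [-94, 21, 154], [-91, 20, 154], [-88, 21, 149], [-85, 22, 149], [-84, -13, 156], [-84, -14, 139], [-83, 13, 155], [-81, -24, 136], [-81, -13, 142], [-80, 13, 151], [-79, -21, 152], [-78, -9, 150], [-77, 11, 150], [-76, -25, 154], [-75, -12, 152], [-75, 1, 153], [-74, 17, 156], [-72, -12, 152], [-72, -2, 155], [-71, 11, 156], [-70, -13, 159], [-69, -14, 139], [-68, 11, 156], [-67, -13, 160], [-66, -16, 140], [-65, 11, 160], [-65, 22, 156], [-64, -13, 145], [-63, 1, 156], [-62, 19, 158], [-61, -13, 152], [-60, -3, 155]]
lever 94 [-19.75227887 174.87198604] angle 0.49109083549620064 1.5080355773949718
```

>>> arm_command:
  xyz:
    - [1.2,-0.2,-1.8]
    - [1.2,-0.2,-1.8]
    - [1.2,-0.2,-1.8]
  spin: [0,0,0]

```text
time: 17.5
tool_pos: [0.6404, 0.0497, 0.3507]
tool_rot: [3.142, -0.001, 2.968]
contact_force: [-4.3, 0.9, 2.8]
opening: 0.0004
grip_force: 2.2
```

>>> arm_command:
  xyz:
    - [0.8,-0.14,-1.8]
    - [0.8,-0.14,-1.8]
    - [0.8,-0.14,-1.8]
  spin: [0,0,0]

```text
time: 17.8
tool_pos: [0.6431, 0.0492, 0.3451]
tool_rot: [3.141, 0.0, 2.968]
contact_force: [-3.9, 0.9, 3.0]
opening: 0.0005
grip_force: 1.7
```

>>> arm_command:
  xyz:
    - [0.6,-0.1,-1.8]
    - [0.6,-0.1,-1.8]
    - [0.6,-0.1,-1.8]
  spin: [0,0,0]

```text
time: 18.1
tool_pos: [0.645, 0.0488, 0.3396]
tool_rot: [3.141, 0.001, 2.968]
contact_force: [-3.0, -0.4, 3.5]
opening: 0.0004
grip_force: 1.2
```

```bash
python3 lat.py|grep -v "\[\["
```

```text
[-5.500e-03 -2.000e-04  3.393e-01] [-0.5 -0.2  1.8]
lever 95 [-15.38948611 157.24608625] angle 0.16771910816622518 0.12225587925926516
```

>>> arm_command:
  xyz:
    - [0.4,-0.1,-1.8]
    - [0.4,-0.1,-1.8]
    - [0.4,-0.1,-1.8]
    - [0,0,-1.5]
  spin: [0,0,0,0]

```text
time: 18.55
tool_pos: [0.6462, 0.0486, 0.3326]
tool_rot: [3.141, 0.001, 2.968]
contact_force: [0.5, 0.1, 0.8]
opening: 0.0003
grip_force: 0.6
```

>>> arm_command:
  xyz:
    - [0,0,-1.5]
    - [0,0,-1]
  spin: [0,0]

```text
time: 18.75
tool_pos: [0.6462, 0.0485, 0.3302]
tool_rot: [3.142, 0.001, 2.968]
contact_force: [0.5, -1.0, 0.8]
opening: 0.0004
grip_force: 0.4
```

>>> arm_command:
  xyz:
    - [0,0,-1]
  spin: [0]

```text
time: 18.85
tool_pos: [0.6461, 0.0485, 0.3293]
tool_rot: [3.142, 0.001, 2.968]
contact_force: [0.3, 0.3, 3.6]
opening: 0.0002
grip_force: 1.8
```

>>> arm_command:
  xyz:
    - [0,0,-1]
  spin: [0]

```text
time: 18.95
tool_pos: [0.6461, 0.0485, 0.3291]
tool_rot: [3.141, 0.001, 2.968]
contact_force: [-2.3, -0.5, 8.8]
opening: 0.0003
grip_force: 4.6
```

On the stop. A little more press, then lift off and check.

>>> arm_command:
  xyz:
    - [0,0,-1]
    - [0,0,-0.5]
    - [0,0,0]
    - [0,0,2]
    - [0,0,6]
    - [0,0,15]
    - [-5,1,25]
    - [-10,2,25]
    - [-20,4,25]
    - [-25,4,10]
    - [-30,5,0]
    - [-30,5,0]
    - [-30,5,0]
    - [-30,5,0]
    - [0,0,0]
  spin: [0,0,0,0,0,0,0,0,0,0,0,0,0,0,0]

```text
time: 20.45
tool_pos: [0.4632, 0.0802, 0.4353]
tool_rot: [3.142, -0.001, 2.969]
contact_force: [-0.3, 0.0, -0.0]
opening: 0.0005
grip_force: 0.0
```

```bash
python3 lat.py pics/side6.png
python3 - <<'E'
from fit import *
from cell import *
c=read_camera("top");cv2.imwrite("pics/top6.png",c["img"][:,:,::-1])
E
```

```text
[-1.883e-01 -4.000e-04  4.354e-01] [-0.  -0.7  0. ]
280 [[-148, -12, 160], [-148, 10, 159], [-145, -7, 160], [-145, 17, 158], [-142, 2, 158], [-139, -1, 156], [-136, -12, 139], [-136, -12, 156], [-136, 6, 155], [-133, -13, 143], [-133, -9, 155], [-133, 5, 159], [-130, -14, 147], [-130, -4, 154], [-128, -14, 144], [-127, -9, 154], [-127, 10, 158], [-125, -10, 151], [-124, -6, 162], [-124, 8, 167], [-122, -13, 154], [-122, -8, 168], [-121, -3, 171], [-119, -21, 152], [-119, -11, 159], [-118, 10, 158], [-116, -17, 149], [-116, -9, 158], [-115, 10, 154], [-113, -20, 151], [-113, -7, 149], [-112, 19, 152], [-110, -22, 142], [-110, -7, 145], [-109, 13, 145], [-107, -20, 148], [-106, 19, 148], [-103, 19, 148], [-100, 20, 151], [-97, 18, 148], [-94, 21, 150], [-91, 19, 148], [-88, 18, 148], [-87, -19, 150], [-84, -23, 149], [-84, -14, 150], [-83, 13, 155], [-82, -22, 149], [-81, -14, 153], [-80, 16, 157], [-79, -20, 151], [-78, -11, 158], [-77, 11, 153], [-76, -22, 148], [-75, -14, 153], [-74, 6, 153], [-73, -25, 150], [-72, -13, 149], [-72, 3, 155], [-70, -23, 149], [-70, -12, 155], [-69, 2, 156], [-67, -23, 149], [-67, -13, 160], [-66, -12, 137], [-65, 13, 155], [-64, -13, 148], [-63, 3, 151], [-62, 13, 155], [-61, -12, 158]]
lever 108 [-11.58446505 150.39472309] angle 0.04097168596049192 -0.017542048179161773
```

View pics/side6.png

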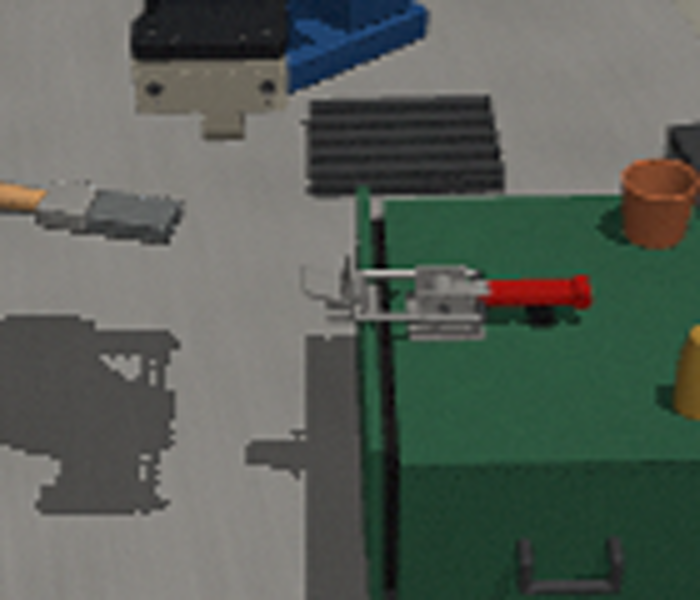

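View pics/top6.png

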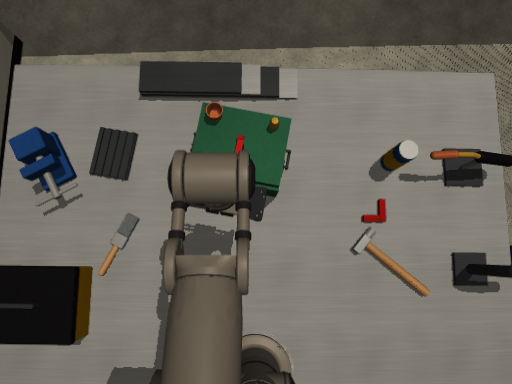

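The lever lies flat on its stop (side crop (480-590,292)), the bail is level and hooked. The keeper's ledge end moved in from box x -139 to -136, so the door is tight. The cup, the nozzle and the bench items are where they were. Handing in.

```bash
python3 -c "
from cell import *
print(hand_in())"
```

```text
the job is handed in; nothing more can be done
None
```

I handed the job in at about 20.5 s, with the door pulled tight, the bail hooked under the claw and the red lever flat on its stop; the push peaked at about 31 N, and nothing else was moved.

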